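Put the brayer away in the supply chest's drawer

TASK

Put the brayer (the hand roller with the wooden handle) away: pull the chest's drawer right out to its stop, lay the brayer flat on the bottom of the empty compartment beside the paint tubes, and then push the drawer fully shut. Set the brayer down gently, do not drop it, and leave the other things on the table where they are.

Things in the scene. Friction and masses are not known exactly. Their poses are not given: they have to be found in the camera images.
- chest: low wooden supply chest with one drawer, 253 mm wide, 262 mm deep, 105 mm high, fixed. Origin on the table under the middle of its front face; its +x runs back into the chest, so the drawer comes out along its -x; z up. The drawer holds two compartments side by side, floors 30 mm above the table: the one on the +y side is full of fixed paint tubes, the other is empty.
- drawer (a joint): how far the chest's drawer is pulled out, in m: 0 fully shut, 0.21 at its stop. It slides along the chest's -x, takes 2 to 5 N, and may start a little ajar. Inside, on its -y side, is the empty compartment: 120 mm wide, 225 mm long, walls 50 mm, divider 40 mm and front panel 72 mm above its floor; the underside of the chest's top is 63 mm above its floor.
- drawer_handle (a point): middle of the drawer's steel bar handle; moves with the drawer, axes as the chest's. Bar 11 mm thick, 120 mm long along y, 45 mm in front of the drawer's face (39 mm clear behind), posts at y = +-50 mm, 80 mm above the table, 25 mm below the chest's top. From here (165, -45.5, -50) mm is the middle, on its floor, of the empty compartment's part that clears the chest at the stop (210 mm).
- brayer: hand ink roller lying flat: wooden handle, black rubber roller in a steel fork, 159 mm long. Origin on its underside below the grip point; +x runs along the handle to the roller, z up. Handle 24 mm wide, 30 mm high, x = -85 to 20 mm; fork 71 mm wide, x = 33 to 66 mm; roller 62 mm long along y, 30 mm thick, at x = 59 mm. About 0.18 kg, balances about 10 mm to the roller side of the origin.
- brayer_grip (a point): grip point of the brayer: centre of its handle's section, 15 mm above its underside, straight above the body's origin; axes as the brayer's.
- colour_tin: closed flat metal watercolour tin, 162 x 68 x 22 mm, a bystander. Origin at the centre of its underside.
- brush_jar: glass jar with yellow-handled brushes standing in it, 80 mm across, about 240 mm tall, a bystander. Origin at the centre of its underside.
- gesso_bottle: upright white bottle, 70 mm across, 160 mm tall, a bystander. Origin at the centre of its underside.
- mug: white mug, 82 mm across, 90 mm tall, a bystander. Origin at the centre of its underside.
Not all that is in view belongs to the job. Of the things that look like the brayer, the largest one is meant.

How it is judged (in metres and radians):
On the way, in this order (a step that is already met when the one before it is completed fails the run):
1. the drawer is pulled out to its stop (at least 200 of 210 mm) (value of joint drawer above 0.2 m), for 0.2 s.
2. the brayer lies on the floor of the empty compartment, let go, with the drawer still out (more than 150 mm) (x of brayer_grip in the frame of drawer_handle between 0.105 and 0.225 m and y of brayer_grip in the frame of drawer_handle between -0.095 and 0.005 m and z of brayer_grip in the frame of drawer_handle between -0.042 and -0.026 m and contact force between the fingers and brayer below 0.1 N and value of joint drawer above 0.15 m), for 0.2 s.
At the end, for the whole second after the job is handed in: The drawer is shut to within 6 mm, and the brayer lies still and released on the floor of the drawer's empty compartment: its grip point within 60 mm along and 50 mm across of the middle of the compartment's accessible part and 8 to 24 mm above the floor (value of joint drawer below 0.006 m and x of brayer_grip in the frame of drawer_handle between 0.105 and 0.225 m and y of brayer_grip in the frame of drawer_handle between -0.095 and 0.005 m and z of brayer_grip in the frame of drawer_handle between -0.042 and -0.026 m and contact force between the fingers and brayer below 0.1 N and linear speed of brayer below 0.02 m/s); the robot touches nothing.
It fails at once if the brayer is dropped or thrown (it moves faster than 0.8 m/s while no finger touches it, a fall of about 3 cm) (linear speed of brayer above 0.8 m/s and contact force between the fingers and brayer below 0.1 N).
It fails at once if a bystander (tin, brush jar, bottle, mug) is moved more than 30 mm (distance of any of colour_tin, brush_jar, gesso_bottle, mug from where it was at the start of the episode above 0.03 m).
It also fails if it takes over 72 s, if anything falls off the work surface, if the arm or the gripper's body presses on something with over 40 N, if the wrist force passes 120 N, or if a joint passes its speed limit or range.

ROBOT

A 6-joint arm with a two-finger parallel gripper is mounted at the origin on the work surface. World frame = base frame: x ahead of the robot, y to its left, z up, the work surface at z = 0. Lengths are in mm, angles in rad, forces in N, time in s.
With the tool pointing down it reaches from about 350 to 850 mm from the base axis. Payload 8.1 kg.
Tool frame: the origin (TCP) lies at the very end of the fingers, on their centre line; the grasp point (between the pads) lies 19 mm behind it; z points along the fingers, y is the line along which they close (so a half turn about z gives the same grasp; the last joint's range is limited). The gripper opens to 93 mm and grips with 3 to 60 N. Pads are 15 mm wide; open, the fingers measure 128 mm over their backs; the gripper's body (75 mm by 188 mm) begins 65 mm behind the grasp point.
Start: joints at [1.097, 0.13, 1.488, -0, 1.523, -0.085], TCP at [227.426, 555.232, 189.735] pointing down, gripper open.
Joint ranges: [-2.96, 2.96], [-0.89, 2.26], [0.02, 2.5], [-1.34, 4.48], [0, 2.73], [-2.66, 2.66]. Speed limits (rad/s): [2.39, 2.39, 2.79, 3.14, 3.14, 3.14].

INTERFACE

Orientations are given as a unit quaternion [w, x, y, z].
In Python, from cell import status, cams, ticket gives the robot as it stands.
- The arm moves only by the tool step_arm, never from a script. Its argument "targets" is a list of rows, each an object of numbers: "x", "y", "z": the shift along the tool's x, y, z each as a share of 250 mm, from -1 to 1; "wx", "wy", "wz": the turn, a rotation vector about the tool's x, y, z each as a share of 90 degrees, from -1 to 1; "gripper": the opening, from 0 (shut) to 1 (fully open). A call has 1 to 5 rows; each row shifts and turns the commanded pose from where the row before left it, along the tool's axes as they then stand; what a row does not reach is not made up. A row lasts 1/10 s, in which the tool goes at most 50 mm and 8.59 degrees, less where a joint would pass 70% of its speed; a pose out of reach is approached as far as the arm can. A call with a number of a shift or a turn outside -1 to 1 is refused whole. A call with a gripper value outside its range is refused whole. The fingers move at their own pace and stop on an object; the grip force is fixed at half the most. Time passes only in rows, so rows that do not move let the fingers close. It gives the time, the measured TCP pose, the force, the opening and the grip force at its end, in the units of the state.
- status.read_state(): the state, without advancing time (a new reading comes with each control period).
- cams.read_camera(name): name is "side" or "top"; returns a dict with "frame" (420x560x3 uint8, blue, green, red), "intrinsics" (3x3 intrinsics, pixels), "R" (3x3) and "t" (3): a world point X has camera coordinates R X + t. Camera axes: x right, y down, z forward; pixel columns grow to the right and rows downward; lengths in mm; the calibration is good to about 2 mm. A picture is of the moment at which its call begins. There is no depth.
- ticket.hand_in(): hands the job in; it is judged then, once.
The state is a dict: "time_s": time; "q": joint angles; "qd": joint speeds; "joint_torque": joint torques, N m; "tcp_pos": TCP position; "ee_rot": TCP orientation; "ft_force": force on the tool from outside, world axes, zero at the start; "ft_torque": the same for the moment, N m; "grip_width": finger opening in mm; "grasp_force": force on a finger pad.
Only numpy, scipy, OpenCV 4.12 (cv2) and the standard library are available. Lean on these libraries where they do the work, as an engineer would, in place of code of your own. Each camera call takes 0.05 s, during which the arm holds its last target. There are 200 camera calls.

## Working session

There is one attempt and no reset: what is moved stays moved. The work goes in short steps, Python scripts to look and compute and a tool call to move; the robot and the scene stay as the last step left them, time stands still between calls to the robot, and variables do not carry over. Pictures are saved under pics/ and viewed, at most 10 in all, crops included, and the job is handed in when it is done.

Besides the shell and the picture viewer there is one more tool, called after "Request:" as name([rows], argument=value, ...), one row to a line, values as JSON. step_arm: Moves the arm, as the interface text tells. Shift numbers are shares of 250 mm and turn numbers shares of 90 degrees, none past 1 either way. Its arguments: {"type":"object","properties":{"targets":{"type":"array","items":{"type":"object","properties":{"x":{"type":"number"},"y":{"type":"number"},"z":{"type":"number"},"wx":{"type":"number"},"wy":{"type":"number"},"wz":{"type":"number"},"gripper":{"type":"number"}}}}},"required":["targets"]}

```bash
mkdir -p pics; ls; python3 - <<'E'
from cell import status,cams
import cv2,numpy as np
s=status.read_state();print(s['tcp_pos'],s['ee_rot'],s['grip_width'],s['time_s'])
for n in('side','top'):
    c=cams.read_camera(n);cv2.imwrite(f'pics/{n}0.png',c['frame']);np.savez(f'{n}0.npz',**c)
    print(n,np.array(c['intrinsics']).tolist(),(-np.array(c['R']).T@c['t']).round(0))
E
```

```text
pics
[227.16937485 554.66174233 188.69713979] [-2.26450777e-04  1.93166378e-01  9.81165591e-01 -8.84196528e-04] 93.16809538969116 0.0
side [[441.1289292593077, 0.0, 274.3848860058596], [0.0, 441.1289292593077, 204.26077507737799], [0.0, 0.0, 1.0]] [  -12. -1182.   861.]
top [[406.8563541393698, 0.0, 281.5234849421104], [0.0, 406.8563541393698, 218.6031970661331], [0.0, 0.0, 1.0]] [ 398.  -56. 1362.]
```

View pics/top0.png

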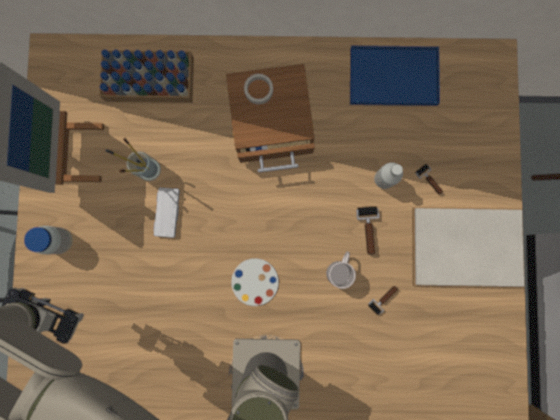

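View pics/side0.png

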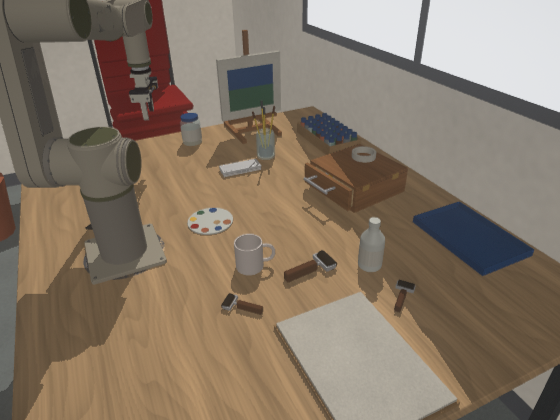

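Top view: chest front faces the robot, its handle is near (278,162), and the drawer is slightly ajar. The brayer is at (369,235) with its roller up at (368,212). The smaller lookalikes are at (430,178) and (383,300), and the mug is at (342,273).

```bash
cat > h.py <<'E'
import numpy as np,cv2
def ray(c,px,z):
    K=np.array(c['intrinsics']);R=np.array(c['R']);t=np.array(c['t'])
    o=-R.T@t;d=R.T@np.linalg.solve(K,[px[0],px[1],1.]);return o+d*(z-o[2])/d[2]
def proj(c,X):
    p=np.array(c['intrinsics'])@(np.array(c['R'])@np.array(X,float)+np.array(c['t']));return p[:2]/p[2]
E
python3 - <<'E'
import cv2,numpy as np
from h import *
c=dict(np.load('top0.npz'));f=c['frame']
cv2.imwrite('pics/crop.png',cv2.resize(f[55:265,215:415],None,fx=2.85,fy=2.85,interpolation=cv2.INTER_CUBIC))
hsv=cv2.cvtColor(f,cv2.COLOR_BGR2HSV)
# brayer handle: dark reddish brown in ROI
roi=f[200:262,350:390].astype(int)
print(f[240,369],f[212,368],f[240,355],f[161,278],f[130,270])
m=((roi.sum(2)<200)).astype('uint8')
n,l,st,ce=cv2.connectedComponentsWithStats(m)
for i in range(1,n):
    if st[i,4]>15:
        p=np.argwhere(l==i)[:,::-1].astype('float32')+[350,200]
        print(st[i],ce[i]+[350,200],cv2.minAreaRect(p.astype('float32')))
        W=np.array([ray(c,q,25)[:2] for q in p],'float32');r=cv2.minAreaRect(W);print(r)
E
```

```text
[41 56 83] [24 23 21] [ 96 129 159] [61 81 97] [ 62  89 129]
[  8   7  19   9 148] [367.30405405 210.96621622] ((367.0, 211.0), (8.0, 18.0), 90.0)
((531.9520263671875, -326.5413818359375), (26.49997329711914, 59.35285186767578), 0.8859537243843079)
[ 15  23  10  32 219] [369.81278539 238.6803653 ] ((369.8780517578125, 238.5975799560547), (31.05671501159668, 7.536776065826416), 85.03025817871094)
((441.3557434082031, -335.8104553222656), (101.68962097167969, 24.75200843811035), 4.965368270874023)
```

View pics/crop.png

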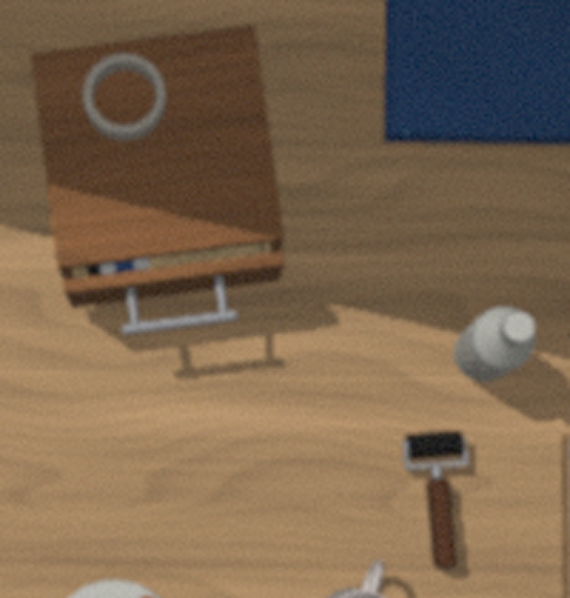

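Crop: handle bar runs from (123,329) to (236,315), chest top corners at (33,55), (255,27), (282,237), (58,267), drawer about 25 px (crop) ajar. Brayer handle centre and roller are 91 mm apart, as expected from the given sizes.

```bash
python3 - <<'E'
from h import *
from scipy.spatial.transform import Rotation as Ro
c=dict(np.load('top0.npz'));s=dict(np.load('side0.npz'))
g=lambda a,b:(215+(a+.5)/2.85-.5,55+(b+.5)/2.85-.5)
C=[ray(c,g(*p),105)[:2] for p in[(33,55),(255,27),(282,237),(58,267)]]
print('corners',np.round(C));print('w',np.linalg.norm(C[1]-C[0]),np.linalg.norm(C[3]-C[2]),'d',np.linalg.norm(C[0]-C[3]),np.linalg.norm(C[1]-C[2]))
H=[ray(c,g(*p),83)[:2] for p in[(123,329),(236,315)]];print('bar',H,np.linalg.norm(H[0]-H[1]))
for a,b in[(C[1],C[0]),(C[2],C[3]),(C[3],C[0]),(C[2],C[1]),(H[1],H[0])]:print(np.degrees(np.arctan2(*(b-a)[::-1])))
m=(H[0]+H[1])/2;front=(C[2]+C[3])/2
print('bar mid',m,'front mid',front,'ext',np.linalg.norm(m-front)-45)
for h in H:print('side px',proj(s,[*h,80]))
for n in((441.4,-335.8,15),(532,-326.5,25)):print('side brayer',proj(s,n))
r=Ro.from_quat([1.93166e-01,9.811656e-01,-8.84e-4,-2.26e-4]);print(r.as_matrix().round(3))
E
```

```text
corners [[ 956.  138.]
 [ 992. -110.]
 [ 753. -143.]
 [ 715.  104.]]
w 250.68094933987504 249.49940758074055 d 243.34299917331316 241.54472550985696
bar [array([651.62889469,  32.49403919]), array([669.33107861, -93.55335989])] 127.28438290350249
98.16604037172957
98.58026877956199
8.042639942947815
7.7599028572844215
97.9943732906768
bar mid [660.47998665 -30.52966035] front mid [734.08588517 -19.19681883] ext 29.47322735860935
side px [304.29545507 177.3728474 ]
side px [326.60793534 192.44060166]
side brayer [300.30577121 270.02123326]
side brayer [326.15432021 256.29806022]
[[-0.925  0.379 -0.001]
 [ 0.379  0.925 -0.002]
 [ 0.    -0.002 -1.   ]]
```

Request:
step_arm([
  {"wz":0.0946,"gripper":0.45},
  {"wz":0.0946,"gripper":0.45},
  {"wz":0.0946,"gripper":0.45},
  {"wz":0.0946,"gripper":0.45},
  {"wz":0.0946,"gripper":0.45},
])

```text
invalid input at $.targets[0]: expected keys x, y, z, wx, wy, wz, gripper
```

Request:
step_arm([
  {"wz":0.0946,"gripper":0.45},
  {"wz":0.0946,"gripper":0.45},
  {"x":-0.171,"y":0.0923,"gripper":0.45},
  {"x":-0.171,"y":0.0923,"gripper":0.45},
  {"x":-0.171,"y":0.0923,"gripper":0.45},
])

```text
invalid input at $.targets[0]: expected keys x, y, z, wx, wy, wz, gripper
```

All keys are required.

Request:
step_arm([
  {"x":0,"y":0,"z":0,"wx":0,"wy":0,"wz":0.0946,"gripper":0.45},
  {"x":0,"y":0,"z":0,"wx":0,"wy":0,"wz":0.0946,"gripper":0.45},
  {"x":0,"y":0,"z":0,"wx":0,"wy":0,"wz":0.0946,"gripper":0.45},
  {"x":0,"y":0,"z":0,"wx":0,"wy":0,"wz":0.0946,"gripper":0.45},
  {"x":0,"y":0,"z":0,"wx":0,"wy":0,"wz":0.0946,"gripper":0.45},
])

```text
time_s: 0.6
tcp_pos: [227.3, 554.9, 189.1]
ee_rot: [0.0, 0.539, 0.842, -0.001]
ft_force: [-0.2, -0.3, -0.6]
grip_width: 57.8
grasp_force: 0.0
```

Request:
step_arm([
  {"x":0,"y":0,"z":0,"wx":0,"wy":0,"wz":0.0946,"gripper":0.45},
  {"x":0,"y":0,"z":0,"wx":0,"wy":0,"wz":0.0946,"gripper":0.45},
  {"x":-0.171,"y":0.0923,"z":0,"wx":0,"wy":0,"wz":0,"gripper":0.45},
  {"x":-0.171,"y":0.0923,"z":0,"wx":0,"wy":0,"wz":0,"gripper":0.45},
  {"x":-0.171,"y":0.0923,"z":0,"wx":0,"wy":0,"wz":0,"gripper":0.45},
])

```text
time_s: 1.1
tcp_pos: [314.3, 436.6, 189.0]
ee_rot: [0.0, 0.655, 0.756, -0.001]
ft_force: [0.7, 0.4, -0.5]
grip_width: 41.6
grasp_force: 0.0
```

Request:
step_arm([
  {"x":-0.171,"y":0.0923,"z":0,"wx":0,"wy":0,"wz":0,"gripper":0.45},
  {"x":-0.171,"y":0.0923,"z":0,"wx":0,"wy":0,"wz":0,"gripper":0.45},
  {"x":-0.171,"y":0.0923,"z":0,"wx":0,"wy":0,"wz":0,"gripper":0.45},
  {"x":-0.171,"y":0.0923,"z":0,"wx":0,"wy":0,"wz":0,"gripper":0.45},
  {"x":-0.171,"y":0.0923,"z":0,"wx":0,"wy":0,"wz":0,"gripper":0.45},
])

```text
time_s: 1.6
tcp_pos: [459.1, 240.9, 189.5]
ee_rot: [-0.0, 0.655, 0.755, -0.0]
ft_force: [0.8, 0.1, 0.3]
grip_width: 41.8
grasp_force: 0.0
```

Request:
step_arm([
  {"x":-0.171,"y":0.0923,"z":0,"wx":0,"wy":0,"wz":0,"gripper":0.45},
  {"x":-0.171,"y":0.0923,"z":0,"wx":0,"wy":0,"wz":0,"gripper":0.45},
  {"x":-0.171,"y":0.0923,"z":0,"wx":0,"wy":0,"wz":0,"gripper":0.45},
  {"x":-0.171,"y":0.0923,"z":0,"wx":0,"wy":0,"wz":0,"gripper":0.45},
  {"x":-0.171,"y":0.0923,"z":0,"wx":0,"wy":0,"wz":0,"gripper":0.45},
])

```text
time_s: 2.1
tcp_pos: [603.6, 45.6, 189.3]
ee_rot: [-0.0, 0.655, 0.755, -0.0]
ft_force: [0.5, -0.2, 0.3]
grip_width: 41.9
grasp_force: 0.0
```

Request:
step_arm([
  {"x":-0.171,"y":0.0923,"z":0,"wx":0,"wy":0,"wz":0,"gripper":0.45},
  {"x":-0.171,"y":0.0923,"z":0,"wx":0,"wy":0,"wz":0,"gripper":0.45},
  {"x":0,"y":0,"z":0,"wx":0,"wy":0,"wz":0,"gripper":0.45},
  {"x":0,"y":0,"z":0,"wx":0,"wy":0,"wz":0,"gripper":0.45},
])

```text
time_s: 2.5
tcp_pos: [660.4, -31.8, 188.2]
ee_rot: [-0.001, 0.656, 0.755, -0.001]
ft_force: [0.3, 0.3, 0.0]
grip_width: 41.8
grasp_force: 0.0
```

```bash
cat > go.py <<'E'
import numpy as np
from cell import status
from scipy.spatial.transform import Rotation as Ro
def delta(T,yang=None):
    s=status.read_state();w,x,y,z=s['ee_rot'];M=Ro.from_quat([x,y,z,w]).as_matrix()
    a=np.degrees(np.arctan2(M[1,1],M[0,1]))
    print('tcp',np.round(s['tcp_pos'],1),'yang',round(a,1),'shift share',(M.T@(np.array(T)-s['tcp_pos'])/250).round(4),'j6',round(s['q'][5],2))
    if yang is not None:
        d=-((yang-a+180)%360-180);print('wz share',round(d/90,4),'deg',round(d,1))
E
python3 - <<'E'
from go import *
delta([660.5,-30.5,61])
E
```

```text
tcp [660.4 -31.8 188.2] yang 8.0 shift share [0.0045 0.0022 0.5087] j6 -0.27
```

Request:
step_arm([
  {"x":0.004,"y":0.002,"z":0.16,"wx":0,"wy":0,"wz":0,"gripper":0.45},
  {"x":0,"y":0,"z":0.14,"wx":0,"wy":0,"wz":0,"gripper":0.45},
  {"x":0,"y":0,"z":0.04,"wx":0,"wy":0,"wz":0,"gripper":0.45},
  {"x":0,"y":0,"z":0.04,"wx":0,"wy":0,"wz":0,"gripper":0.45},
  {"x":0,"y":0,"z":0,"wx":0,"wy":0,"wz":0,"gripper":0.45},
])

```text
time_s: 3.0
tcp_pos: [660.7, -28.9, 94.7]
ee_rot: [-0.0, 0.655, 0.756, -0.0]
ft_force: [1.0, 0.1, 0.5]
grip_width: 41.9
grasp_force: 0.0
```

```bash
python3 - <<'E'
from cell import cams
import cv2
c=cams.read_camera('side')['frame']
cv2.imwrite('pics/s1.png',cv2.resize(c[100:240,220:420],None,fx=3,fy=3))
E
```

```text
(no output)
```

View pics/s1.png

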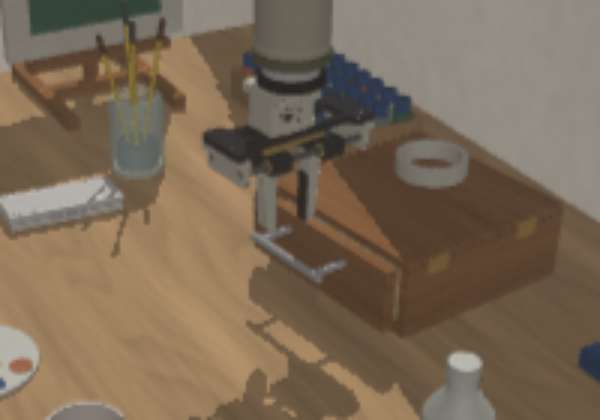

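Fingers hang over the bar, front one at (268,225) and rear one at (305,215), bar middle at (287,256); they straddle it. Descending and gripping.

Request:
step_arm([
  {"x":0,"y":0,"z":0.034,"wx":0,"wy":0,"wz":0,"gripper":0.45},
  {"x":0,"y":0,"z":0.034,"wx":0,"wy":0,"wz":0,"gripper":0.45},
  {"x":0,"y":0,"z":0.034,"wx":0,"wy":0,"wz":0,"gripper":0.45},
  {"x":0,"y":0,"z":0.03,"wx":0,"wy":0,"wz":0,"gripper":0.45},
  {"x":0,"y":0,"z":0,"wx":0,"wy":0,"wz":0,"gripper":0.45},
])

```text
time_s: 3.55
tcp_pos: [659.8, -29.5, 59.6]
ee_rot: [-0.001, 0.655, 0.755, -0.001]
ft_force: [-0.5, -0.2, -0.4]
grip_width: 41.6
grasp_force: 0.0
```

Request:
step_arm([
  {"x":0,"y":0,"z":0,"wx":0,"wy":0,"wz":0,"gripper":0},
  {"x":0,"y":0,"z":0,"wx":0,"wy":0,"wz":0,"gripper":0},
  {"x":0,"y":0,"z":0,"wx":0,"wy":0,"wz":0,"gripper":0},
  {"x":0,"y":0,"z":0,"wx":0,"wy":0,"wz":0,"gripper":0},
  {"x":0,"y":0,"z":0,"wx":0,"wy":0,"wz":0,"gripper":0},
])

```text
time_s: 4.05
tcp_pos: [661.3, -29.6, 62.1]
ee_rot: [0.0, 0.655, 0.755, 0.0]
ft_force: [0.1, -0.1, 0.2]
grip_width: 6.5
grasp_force: 0.0
```

```bash
python3 - <<'E'
from cell import cams,status
import cv2,numpy as np
s=cams.read_camera('side')['frame'];t=cams.read_camera('top')['frame']
cv2.imwrite('pics/s2.png',np.hstack([cv2.resize(s[130:230,260:360],None,fx=4,fy=4),cv2.resize(t[110:210,230:330],None,fx=4,fy=4)]))
s=status.read_state();print(s['grip_width'],s['grasp_force'])
E
```

```text
1.399201088228745 0.0
```

View pics/s2.png

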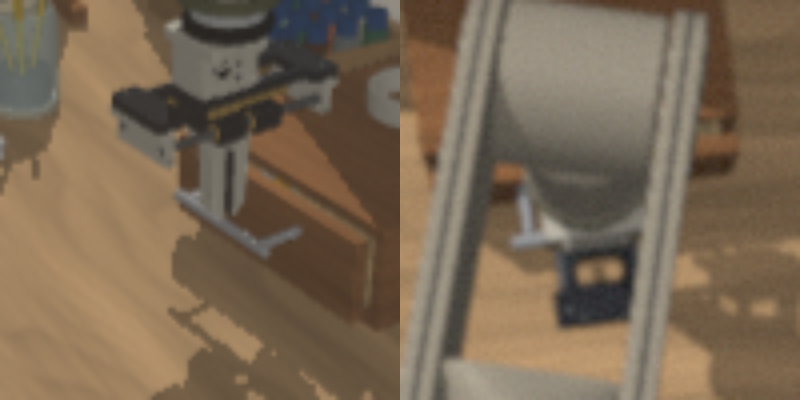

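```bash
python3 - <<'E'
from h import *
s=dict(np.load('side0.npz'));c=dict(np.load('top0.npz'))
for z in(60,81,100,140):
  p=proj(s,[661,-29.6,z]);print(z,p,((p-[260,130])*4).round())
# triangulate left bar end and right bar end (top px, side px)
g=lambda a,b:(215+(a+.5)/2.85-.5,55+(b+.5)/2.85-.5)
P=lambda c:np.array(c['intrinsics'])@np.c_[c['R'],c['t']]
for a,b in[((125,328),(178,194)),((234,315),(266,250))]:
  a=np.array(g(*a),float);b=np.array([260+(b[0]+.5)/4-.5,130+(b[1]+.5)/4-.5])
  X=cv2.triangulatePoints(P(c),P(s),a.reshape(2,1),b.reshape(2,1)).ravel();X=X[:3]/X[3];print(X,proj(c,X)-a,proj(s,X)-b)
E
```

```text
60 [314.98071326 189.4489377 ] [220. 238.]
81 [315.12894745 184.28245691] [221. 217.]
100 [315.26497091 179.54156262] [221. 198.]
140 [315.55742806 169.34840605] [222. 157.]
[652.13852328  31.3729921   77.63128035] [-0.23937674  0.52885401] [ 0.43651755 -0.07243618]
[669.40380835 -91.1647201   80.04553328] [-0.07590909  0.15989743] [ 0.13980559 -0.02728433]
```

```bash
python3 - <<'E'
from h import *
from cell import cams,status
s=cams.read_camera('side');c=cams.read_camera('top')
f=cv2.resize(s['frame'][155:205,290:340],None,fx=12,fy=12,interpolation=cv2.INTER_CUBIC)
for z in(60,81):
  p=(proj(s,[661,-29.6,z])-[290,155]+.5)*12;cv2.circle(f,tuple(int(v) for v in p),4,(0,0,255),-1)
cv2.imwrite('pics/s3.png',f)
for z in(145,165,185):print(z,(proj(c,[661-.99*94,-29.6-.141*94,z])-[230,110])*4+[400,0])
print(status.read_state()['q'])
E
```

```text
145 [603.58643449 335.34220048]
165 [603.36179744 331.60440423]
185 [603.12961491 327.74105668]
[-1.22173800e-01  3.81114752e-01  1.43196488e+00  1.18631406e-05
  1.32847542e+00 -2.64022240e-01]
```

View pics/s3.png

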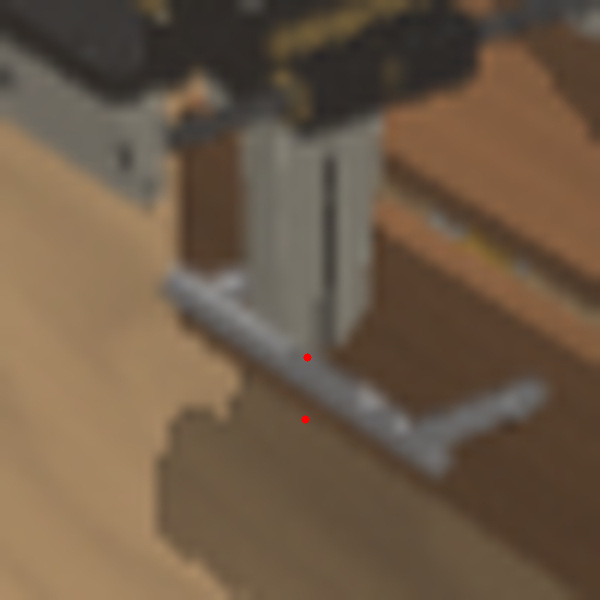

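Request:
step_arm([
  {"x":0,"y":-0.03,"z":0,"wx":0,"wy":0,"wz":0,"gripper":0},
  {"x":0,"y":-0.03,"z":0,"wx":0,"wy":0,"wz":0,"gripper":0},
  {"x":0,"y":0,"z":0,"wx":0,"wy":0,"wz":0,"gripper":0},
])

```text
time_s: 4.55
tcp_pos: [645.0, -31.8, 61.5]
ee_rot: [-0.0, 0.655, 0.755, -0.0]
ft_force: [0.3, -0.0, -0.1]
grip_width: 0.6
grasp_force: 0.0
```

Request:
step_arm([
  {"x":0,"y":-0.03,"z":0,"wx":0,"wy":0,"wz":0,"gripper":0},
  {"x":0,"y":-0.03,"z":0,"wx":0,"wy":0,"wz":0,"gripper":0},
  {"x":0,"y":0,"z":0,"wx":0,"wy":0,"wz":0,"gripper":0},
])

```text
time_s: 4.85
tcp_pos: [630.4, -34.0, 61.7]
ee_rot: [-0.0, 0.655, 0.755, -0.0]
ft_force: [-0.5, -0.9, 0.6]
grip_width: 0.3
grasp_force: 0.0
```

```bash
python3 - <<'E'
from h import *
from cell import cams
s=cams.read_camera('side')
f=cv2.resize(s['frame'][150:210,270:350],None,fx=8,fy=8,interpolation=cv2.INTER_CUBIC)
cv2.imwrite('pics/s4.png',f)
E
```

```text
(no output)
```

View pics/s4.png

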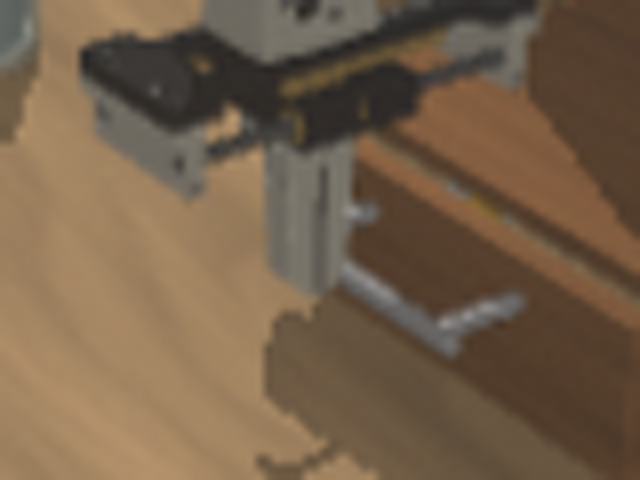

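Fingers are now wholly in view in front of the bar, tip about (315,285) in the crop, and the bar end is unmoved at (455,350). They passed above the bar. I'll compare the tip pixel with the reported TCP.

```bash
python3 - <<'E'
from h import *
from cell import status
s=dict(np.load('side0.npz'))
t=status.read_state()['tcp_pos'];print(t)
for z in(0,15,20,25,30):print(z,(proj(s,t+np.array([0,0,z]))-[270,150]+.5)*8)
E
```

```text
[630.88051117 -33.92332587  61.8154239 ]
0 [308.29270101 337.00863334]
15 [308.84966964 307.35901982]
20 [309.03664891 297.40538404]
25 [309.22429561 287.41621836]
30 [309.41261331 277.39133221]
```

Request:
step_arm([
  {"x":0,"y":0,"z":-0.08,"wx":0,"wy":0,"wz":0,"gripper":0.45},
  {"x":0,"y":0,"z":0,"wx":0,"wy":0,"wz":0,"gripper":0.45},
  {"x":0,"y":0.056,"z":0,"wx":0,"wy":0,"wz":0,"gripper":0.45},
  {"x":0,"y":0.056,"z":0,"wx":0,"wy":0,"wz":0,"gripper":0.45},
  {"x":0,"y":0,"z":0,"wx":0,"wy":0,"wz":0,"gripper":0.45},
])

```text
time_s: 5.4
tcp_pos: [660.3, -29.7, 81.3]
ee_rot: [0.0, 0.655, 0.756, 0.0]
ft_force: [0.3, -0.3, -0.3]
grip_width: 36.2
grasp_force: 0.0
```

Request:
step_arm([
  {"x":0,"y":0,"z":0.08,"wx":0,"wy":0,"wz":0,"gripper":0.45},
  {"x":0,"y":0,"z":0.02,"wx":0,"wy":0,"wz":0,"gripper":0.45},
  {"x":0,"y":0,"z":0.02,"wx":0,"wy":0,"wz":0,"gripper":0.45},
  {"x":0,"y":0,"z":0,"wx":0,"wy":0,"wz":0,"gripper":0.45},
])

```text
time_s: 5.8
tcp_pos: [658.2, -29.8, 50.9]
ee_rot: [-0.001, 0.655, 0.755, -0.0]
ft_force: [0.5, 0.3, -0.2]
grip_width: 41.7
grasp_force: 0.0
```

Request:
step_arm([
  {"x":0,"y":0,"z":0.02,"wx":0,"wy":0,"wz":0,"gripper":0.45},
  {"x":0,"y":0,"z":0.02,"wx":0,"wy":0,"wz":0,"gripper":0.45},
  {"x":0,"y":0,"z":0.025,"wx":0,"wy":0,"wz":0,"gripper":0.45},
  {"x":0,"y":0,"z":0,"wx":0,"wy":0,"wz":0,"gripper":0.45},
])

```text
time_s: 6.2
tcp_pos: [658.2, -29.8, 34.1]
ee_rot: [-0.001, 0.655, 0.755, -0.001]
ft_force: [0.2, -0.5, -0.2]
grip_width: 42.1
grasp_force: 0.0
```

Request:
step_arm([
  {"x":0,"y":0,"z":0,"wx":0,"wy":0,"wz":0,"gripper":0},
  {"x":0,"y":0,"z":0,"wx":0,"wy":0,"wz":0,"gripper":0},
  {"x":0,"y":0,"z":0,"wx":0,"wy":0,"wz":0,"gripper":0},
  {"x":0,"y":0,"z":0,"wx":0,"wy":0,"wz":0,"gripper":0},
  {"x":0,"y":0,"z":0,"wx":0,"wy":0,"wz":0,"gripper":0},
])

```text
time_s: 6.7
tcp_pos: [659.5, -29.9, 35.8]
ee_rot: [0.0, 0.655, 0.755, 0.0]
ft_force: [1.2, 0.4, 0.1]
grip_width: 10.0
grasp_force: 30.0
```

Request:
step_arm([
  {"x":0,"y":-0.03,"z":0,"wx":0,"wy":0,"wz":0,"gripper":0},
  {"x":0,"y":-0.06,"z":0,"wx":0,"wy":0,"wz":0,"gripper":0},
  {"x":0,"y":-0.06,"z":0,"wx":0,"wy":0,"wz":0,"gripper":0},
  {"x":0,"y":-0.06,"z":0,"wx":0,"wy":0,"wz":0,"gripper":0},
  {"x":0,"y":-0.06,"z":0,"wx":0,"wy":0,"wz":0,"gripper":0},
])

```text
time_s: 7.2
tcp_pos: [591.8, -39.8, 35.8]
ee_rot: [0.001, 0.655, 0.755, 0.0]
ft_force: [2.0, -0.8, -0.1]
grip_width: 10.1
grasp_force: 30.0
```

Request:
step_arm([
  {"x":0,"y":-0.06,"z":0,"wx":0,"wy":0,"wz":0,"gripper":0},
  {"x":0,"y":-0.06,"z":0,"wx":0,"wy":0,"wz":0,"gripper":0},
  {"x":0,"y":-0.06,"z":0,"wx":0,"wy":0,"wz":0,"gripper":0},
  {"x":0,"y":-0.06,"z":0,"wx":0,"wy":0,"wz":0,"gripper":0},
  {"x":0,"y":-0.06,"z":0,"wx":0,"wy":0,"wz":0,"gripper":0},
])

```text
time_s: 7.7
tcp_pos: [517.6, -50.8, 35.8]
ee_rot: [0.001, 0.655, 0.755, 0.0]
ft_force: [3.9, -2.4, -0.4]
grip_width: 10.4
grasp_force: 30.0
```

Request:
step_arm([
  {"x":0,"y":-0.06,"z":0,"wx":0,"wy":0,"wz":0,"gripper":0},
  {"x":0,"y":-0.04,"z":0,"wx":0,"wy":0,"wz":0,"gripper":0},
  {"x":0,"y":-0.02,"z":0,"wx":0,"wy":0,"wz":0,"gripper":0},
  {"x":0,"y":0,"z":0,"wx":0,"wy":0,"wz":0,"gripper":0},
])

```text
time_s: 8.1
tcp_pos: [487.6, -55.2, 35.7]
ee_rot: [0.0, 0.655, 0.755, -0.001]
ft_force: [-0.6, -4.8, 0.4]
grip_width: 9.5
grasp_force: 30.0
```

Request:
step_arm([
  {"x":0.004,"y":-0.03,"z":0,"wx":0,"wy":0,"wz":0,"gripper":0},
  {"x":0,"y":-0.03,"z":0,"wx":0,"wy":0,"wz":0,"gripper":0},
  {"x":0,"y":0,"z":0,"wx":0,"wy":0,"wz":0,"gripper":0},
])

```text
time_s: 8.4
tcp_pos: [472.8, -57.3, 35.7]
ee_rot: [0.001, 0.655, 0.755, -0.001]
ft_force: [-0.1, -10.7, -0.5]
grip_width: 9.8
grasp_force: 30.0
```

Request:
step_arm([
  {"x":0,"y":-0.02,"z":0,"wx":0,"wy":0,"wz":0,"gripper":0},
  {"x":0,"y":-0.02,"z":0,"wx":0,"wy":0,"wz":0,"gripper":0},
  {"x":0,"y":0,"z":0,"wx":0,"wy":0,"wz":0,"gripper":0},
])

```text
time_s: 8.7
tcp_pos: [466.5, -58.3, 35.9]
ee_rot: [0.004, 0.655, 0.755, 0.002]
ft_force: [18.6, -8.8, -16.8]
grip_width: 10.0
grasp_force: 30.0
```

Request:
step_arm([
  {"x":0,"y":0,"z":0,"wx":0,"wy":0,"wz":0,"gripper":0},
  {"x":0,"y":0,"z":0,"wx":0,"wy":0,"wz":0,"gripper":0},
  {"x":0,"y":0.012,"z":0,"wx":0,"wy":0,"wz":0,"gripper":0},
  {"x":0,"y":0,"z":0,"wx":0,"wy":0,"wz":0,"gripper":0},
])

```text
time_s: 9.1
tcp_pos: [467.0, -58.2, 35.8]
ee_rot: [0.001, 0.655, 0.755, -0.001]
ft_force: [3.2, -11.2, -2.1]
grip_width: 9.9
grasp_force: 30.0
```

Request:
step_arm([
  {"x":0,"y":0,"z":0,"wx":0,"wy":0,"wz":0,"gripper":0.45},
  {"x":0,"y":0,"z":0,"wx":0,"wy":0,"wz":0,"gripper":0.45},
  {"x":0,"y":0,"z":0,"wx":0,"wy":0,"wz":0,"gripper":0.45},
  {"x":0,"y":0,"z":0,"wx":0,"wy":0,"wz":0,"gripper":0.45},
  {"x":0,"y":0,"z":0,"wx":0,"wy":0,"wz":0,"gripper":0.45},
])

```text
time_s: 9.6
tcp_pos: [466.3, -56.2, 35.4]
ee_rot: [-0.0, 0.655, 0.755, 0.0]
ft_force: [-0.5, -0.9, -0.1]
grip_width: 41.0
grasp_force: 0.0
```

Request:
step_arm([
  {"x":0,"y":0,"z":-0.12,"wx":0,"wy":0,"wz":0,"gripper":0.45},
  {"x":0,"y":0,"z":-0.18,"wx":0,"wy":0,"wz":0,"gripper":0.45},
  {"x":0,"y":0,"z":-0.18,"wx":0,"wy":0,"wz":0,"gripper":0.6},
  {"x":0,"y":0,"z":-0.02,"wx":0,"wy":0,"wz":0,"gripper":0.7},
  {"x":0,"y":0,"z":0,"wx":0,"wy":0,"wz":0,"gripper":0.7},
])

```text
time_s: 10.1
tcp_pos: [467.8, -56.6, 162.4]
ee_rot: [0.002, 0.655, 0.755, 0.001]
ft_force: [0.2, 0.3, -1.1]
grip_width: 61.1
grasp_force: 0.0
```

```bash
python3 - <<'E'
from go import *
delta([473.7,-332.6,160],-84.5)
E
```

```text
tcp [467.8 -56.6 162.4] yang 8.1 shift share [-1.0962 -0.133   0.0108] j6 -0.37
wz share 1.0293 deg 92.6
```

Request:
step_arm([
  {"x":-0.183,"y":-0.022,"z":0,"wx":0,"wy":0,"wz":0,"gripper":0.7},
  {"x":-0.183,"y":-0.022,"z":0,"wx":0,"wy":0,"wz":0,"gripper":0.7},
  {"x":-0.183,"y":-0.022,"z":0,"wx":0,"wy":0,"wz":0,"gripper":0.7},
  {"x":-0.183,"y":-0.022,"z":0,"wx":0,"wy":0,"wz":0,"gripper":0.7},
  {"x":-0.183,"y":-0.022,"z":0,"wx":0,"wy":0,"wz":0,"gripper":0.7},
])

```text
time_s: 10.6
tcp_pos: [470.2, -287.7, 157.9]
ee_rot: [-0.002, 0.655, 0.755, -0.0]
ft_force: [0.5, -0.2, 0.2]
grip_width: 65.2
grasp_force: 0.0
```

Request:
step_arm([
  {"x":-0.183,"y":-0.022,"z":0,"wx":0,"wy":0,"wz":0,"gripper":0.7},
  {"x":0,"y":0,"z":0,"wx":0,"wy":0,"wz":0.0936,"gripper":0.7},
  {"x":0,"y":0,"z":0,"wx":0,"wy":0,"wz":0.0936,"gripper":0.7},
  {"x":0,"y":0,"z":0,"wx":0,"wy":0,"wz":0.0936,"gripper":0.7},
  {"x":0,"y":0,"z":0,"wx":0,"wy":0,"wz":0.0936,"gripper":0.7},
])

```text
time_s: 11.1
tcp_pos: [471.3, -332.0, 157.5]
ee_rot: [-0.002, 0.848, 0.53, -0.001]
ft_force: [0.4, -0.5, -0.3]
grip_width: 65.1
grasp_force: 0.0
```

Request:
step_arm([
  {"x":0,"y":0,"z":0,"wx":0,"wy":0,"wz":0.0936,"gripper":0.7},
  {"x":0,"y":0,"z":0,"wx":0,"wy":0,"wz":0.0936,"gripper":0.7},
  {"x":0,"y":0,"z":0,"wx":0,"wy":0,"wz":0.0936,"gripper":0.7},
  {"x":0,"y":0,"z":0,"wx":0,"wy":0,"wz":0.0936,"gripper":0.7},
  {"x":0,"y":0,"z":0,"wx":0,"wy":0,"wz":0.0936,"gripper":0.7},
])

```text
time_s: 11.6
tcp_pos: [471.4, -331.8, 157.6]
ee_rot: [-0.002, 0.982, 0.191, -0.001]
ft_force: [-0.3, -0.0, 0.0]
grip_width: 65.2
grasp_force: 0.0
```

Request:
step_arm([
  {"x":0,"y":0,"z":0,"wx":0,"wy":0,"wz":0.0936,"gripper":0.7},
  {"x":0,"y":0,"z":0,"wx":0,"wy":0,"wz":0.0936,"gripper":0.7},
  {"x":0,"y":0,"z":0,"wx":0,"wy":0,"wz":0,"gripper":0.7},
  {"x":0,"y":0,"z":0,"wx":0,"wy":0,"wz":0,"gripper":0.7},
])

```text
time_s: 12.0
tcp_pos: [471.8, -332.1, 158.7]
ee_rot: [-0.001, 0.999, 0.05, -0.001]
ft_force: [0.2, 0.5, -0.4]
grip_width: 64.9
grasp_force: 0.0
```

```bash
python3 - <<'E'
from go import *
from cell import cams
from h import *
delta([473.7,-332.6,60],-84.5)
t=cams.read_camera('top')['frame'];s=cams.read_camera('side')
cv2.imwrite('pics/b1.png',np.hstack([cv2.resize(t[120:260,230:420],None,fx=2.1,fy=2.1),cv2.resize(s['frame'][180:320,240:430],None,fx=2.1,fy=2.1)]))
p=status.read_state()['tcp_pos']
for z in(0,26):print(z,proj(s,p+np.array([0,0,z])))
E
```

```text
tcp [ 471.8 -332.1  158.7] yang -84.3 shift share [0.0082 0.0034 0.3947] j6 0.77
wz share 0.0025 deg 0.2
0 [310.08770924 225.55292878]
26 [310.26771548 217.67653324]
```

View pics/b1.png

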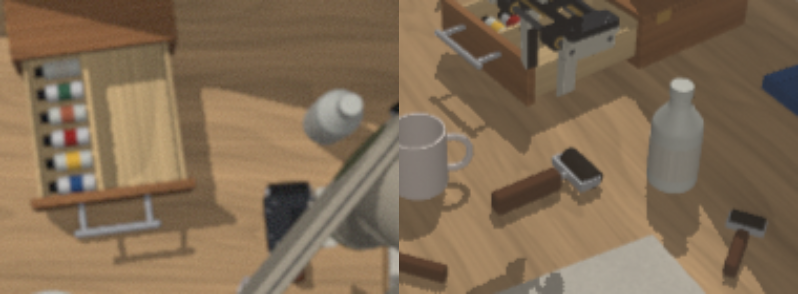

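Drawer is fully out with the empty compartment at (135,130) in the left half. The tips at (550,82) in the right half fit the 26 mm offset. Descending on the brayer.

Request:
step_arm([
  {"x":0.008,"y":0.003,"z":0.18,"wx":0,"wy":0,"wz":0,"gripper":0.7},
  {"x":0,"y":0,"z":0.18,"wx":0,"wy":0,"wz":0,"gripper":0.7},
  {"x":0,"y":0,"z":0.18,"wx":0,"wy":0,"wz":0,"gripper":0.7},
  {"x":0,"y":0,"z":0.04,"wx":0,"wy":0,"wz":0,"gripper":0.7},
  {"x":0,"y":0,"z":0,"wx":0,"wy":0,"wz":0,"gripper":0.7},
])

```text
time_s: 12.6
tcp_pos: [473.0, -332.0, 13.6]
ee_rot: [-0.002, 0.999, 0.048, -0.002]
ft_force: [-0.3, 1.3, 0.8]
grip_width: 65.1
grasp_force: 0.0
```

Request:
step_arm([
  {"x":0,"y":0,"z":0.04,"wx":0,"wy":0,"wz":0,"gripper":0.7},
  {"x":0,"y":0,"z":0.04,"wx":0,"wy":0,"wz":0,"gripper":0.7},
  {"x":0,"y":0,"z":0.02,"wx":0,"wy":0,"wz":0,"gripper":0.7},
  {"x":0,"y":0,"z":0.012,"wx":0,"wy":0,"wz":0,"gripper":0.7},
  {"x":0,"y":0,"z":0,"wx":0,"wy":0,"wz":0,"gripper":0.7},
])

```text
time_s: 13.1
tcp_pos: [474.5, -333.3, -12.6]
ee_rot: [-0.0, 0.999, 0.048, -0.0]
ft_force: [-0.2, -0.4, -0.3]
grip_width: 64.8
grasp_force: 0.0
```

```bash
python3 - <<'E'
from go import *
from cell import cams
from h import *
delta([473.7,-332.6,-21],-84.5)
c=cams.read_camera('top')
H=[ray(c,p,83)[:2] for p in[(266.9,231.2),(305,226.9)]];print(H,(H[0]+H[1])/2)
s=cams.read_camera('side')
cv2.imwrite('pics/b2.png',cv2.resize(s['frame'][210:300,260:360],None,fx=6,fy=6))
E
```

```text
tcp [ 474.5 -333.3  -12.6] yang -84.5 shift share [-0.003  -0.003   0.0335] j6 0.77
wz share -0.0004 deg -0.0
[array([ 4.57411839e+02, -6.22441687e-02]), array([ 472.84294481, -119.7702961 ])] [465.12739176 -59.91627014]
```

View pics/b2.png

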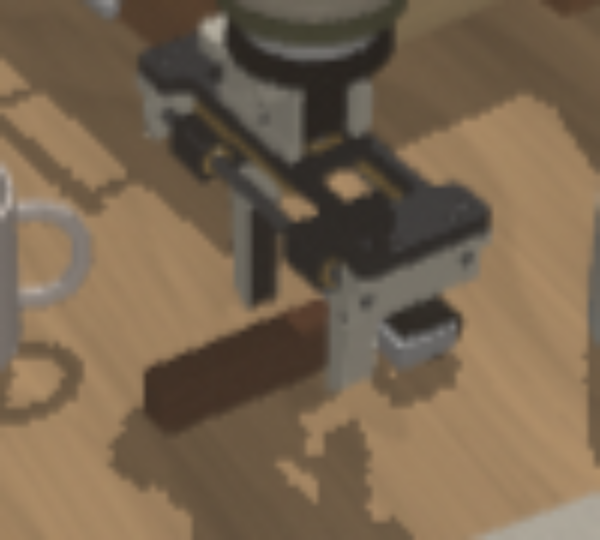

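Fingers straddle the handle just behind the fork, near finger tip at (350,390). Going down 7 mm more and closing, then a small lift.

Request:
step_arm([
  {"x":0,"y":0,"z":0.016,"wx":0,"wy":0,"wz":0,"gripper":0.7},
  {"x":0,"y":0,"z":0.012,"wx":0,"wy":0,"wz":0,"gripper":0.7},
  {"x":0,"y":0,"z":0,"wx":0,"wy":0,"wz":0,"gripper":0.2},
  {"x":0,"y":0,"z":0,"wx":0,"wy":0,"wz":0,"gripper":0},
  {"x":0,"y":0,"z":0,"wx":0,"wy":0,"wz":0,"gripper":0},
])

```text
time_s: 13.7
tcp_pos: [474.6, -333.4, -19.4]
ee_rot: [0.0, 0.999, 0.048, 0.0]
ft_force: [0.1, 0.6, -0.3]
grip_width: 45.8
grasp_force: 0.0
```

Request:
step_arm([
  {"x":0,"y":0,"z":0,"wx":0,"wy":0,"wz":0,"gripper":0},
  {"x":0,"y":0,"z":0,"wx":0,"wy":0,"wz":0,"gripper":0},
  {"x":0,"y":0,"z":0,"wx":0,"wy":0,"wz":0,"gripper":0},
  {"x":0,"y":0,"z":0,"wx":0,"wy":0,"wz":0,"gripper":0},
])

```text
time_s: 14.1
tcp_pos: [474.7, -333.3, -19.4]
ee_rot: [-0.0, 0.999, 0.048, 0.0]
ft_force: [-0.5, 1.0, 1.9]
grip_width: 23.6
grasp_force: 30.0
```

```bash
python3 - <<'E'
from go import *
delta([473.7,-332.6,-20],-84.5)
E
```

```text
tcp [ 474.7 -333.3  -19.4] yang -84.5 shift share [-0.0036 -0.0031  0.0024] j6 0.77
wz share -0.0004 deg -0.0
```

Request:
step_arm([
  {"x":0,"y":0,"z":-0.04,"wx":0,"wy":0,"wz":0,"gripper":0},
  {"x":0,"y":0,"z":-0.12,"wx":0,"wy":0,"wz":0,"gripper":0},
  {"x":0,"y":0,"z":-0.16,"wx":0,"wy":0,"wz":0,"gripper":0},
  {"x":0,"y":0,"z":-0.16,"wx":0,"wy":0,"wz":0,"gripper":0},
  {"x":0,"y":0,"z":-0.12,"wx":0,"wy":0,"wz":0,"gripper":0},
])

```text
time_s: 14.6
tcp_pos: [475.1, -333.9, 133.9]
ee_rot: [0.001, 0.999, 0.048, 0.001]
ft_force: [0.5, -0.4, -2.5]
grip_width: 23.8
grasp_force: 30.0
```

Request:
step_arm([
  {"x":0,"y":0,"z":0,"wx":0,"wy":0,"wz":-0.03,"gripper":0},
  {"x":0,"y":0,"z":0,"wx":0,"wy":0,"wz":0,"gripper":0},
])

```text
time_s: 14.8
tcp_pos: [475.2, -333.9, 132.4]
ee_rot: [0.001, 0.997, 0.072, 0.001]
ft_force: [-0.2, 0.1, -3.1]
grip_width: 24.1
grasp_force: 30.0
```

```bash
python3 - <<'E'
from go import *
from h import *
from cell import cams
c=cams.read_camera('top')
cv2.imwrite('pics/t5.png',c['frame'])
print('px of target',proj(c,[634.3,-80.8,30]),'compartment centre est',ray(c,(293.8,178),30))
# floor mask of the compartment: pale wood
f=c['frame'];print(f[178,294],f[178,284],f[178,320])
delta([634.3,-80.8,130],-81.8)
E
```

```text
px of target [292.9735183  178.93233743] compartment centre est [637.45980003 -83.49186842  30.        ]
[108 149 173] [121 165 195] [ 70  93 116]
tcp [ 474.5 -333.3  130.9] yang -81.9 shift share [ 0.7754 -0.9097  0.0034] j6 0.73
wz share -0.0009 deg -0.1
```

Request:
step_arm([
  {"x":0.111,"y":-0.13,"z":0,"wx":0,"wy":0,"wz":0,"gripper":0},
  {"x":0.111,"y":-0.13,"z":0,"wx":0,"wy":0,"wz":0,"gripper":0},
  {"x":0.111,"y":-0.13,"z":0,"wx":0,"wy":0,"wz":0,"gripper":0},
  {"x":0.111,"y":-0.13,"z":0,"wx":0,"wy":0,"wz":0,"gripper":0},
  {"x":0.111,"y":-0.13,"z":0,"wx":0,"wy":0,"wz":0,"gripper":0},
])

```text
time_s: 15.35
tcp_pos: [588.4, -150.9, 128.8]
ee_rot: [-0.001, 0.998, 0.07, -0.001]
ft_force: [0.0, -0.6, -2.4]
grip_width: 23.2
grasp_force: 30.0
```

Request:
step_arm([
  {"x":0.111,"y":-0.13,"z":0,"wx":0,"wy":0,"wz":0,"gripper":0},
  {"x":0.109,"y":-0.127,"z":0,"wx":0,"wy":0,"wz":0,"gripper":0},
  {"x":0,"y":0,"z":0,"wx":0,"wy":0,"wz":0,"gripper":0},
  {"x":0,"y":0,"z":0,"wx":0,"wy":0,"wz":0,"gripper":0},
])

```text
time_s: 15.75
tcp_pos: [633.3, -80.1, 128.6]
ee_rot: [-0.0, 0.997, 0.072, -0.002]
ft_force: [0.1, 0.3, -2.2]
grip_width: 23.7
grasp_force: 30.0
```

```bash
python3 - <<'E'
from go import *
from h import *
from cell import cams
delta([634,-81.5,11],-81.8)
t=cams.read_camera('top')['frame'];s=cams.read_camera('side')['frame']
cv2.imwrite('pics/p1.png',np.hstack([cv2.resize(t[130:250,240:330],None,fx=4,fy=4),cv2.resize(s[150:270,260:360],None,fx=4,fy=4)]))
E
```

```text
tcp [633.3 -80.1 128.6] yang -81.8 shift share [0.0034 0.0062 0.4705] j6 1.22
wz share 0.0004 deg 0.0
```

View pics/p1.png

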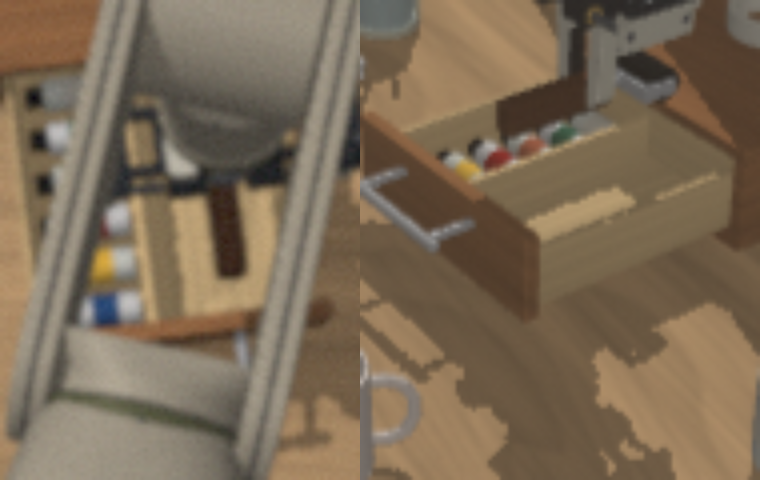

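Brayer handle at (228,235) in the left half, centred between divider (165) and side wall (~290) and parallel to them. Lowering.

Request:
step_arm([
  {"x":0.003,"y":0.006,"z":0.08,"wx":0,"wy":0,"wz":0,"gripper":0},
  {"x":0,"y":0,"z":0.1,"wx":0,"wy":0,"wz":0,"gripper":0},
  {"x":0,"y":0,"z":0.1,"wx":0,"wy":0,"wz":0,"gripper":0},
  {"x":0,"y":0,"z":0.08,"wx":0,"wy":0,"wz":0,"gripper":0},
  {"x":0,"y":0,"z":0,"wx":0,"wy":0,"wz":0,"gripper":0},
])

```text
time_s: 16.35
tcp_pos: [631.2, -83.6, 36.2]
ee_rot: [-0.001, 0.998, 0.07, -0.004]
ft_force: [-1.0, 0.5, -3.1]
grip_width: 23.7
grasp_force: 30.0
```

Request:
step_arm([
  {"x":0,"y":0,"z":0.04,"wx":0,"wy":0,"wz":0,"gripper":0},
  {"x":0,"y":0,"z":0.03,"wx":0,"wy":0,"wz":0,"gripper":0},
  {"x":0,"y":0,"z":0.012,"wx":0,"wy":0,"wz":0,"gripper":0},
  {"x":0,"y":0,"z":0.008,"wx":0,"wy":0,"wz":0,"gripper":0},
  {"x":0,"y":0,"z":0,"wx":0,"wy":0,"wz":0,"gripper":0},
])

```text
time_s: 16.85
tcp_pos: [635.3, -82.7, 18.2]
ee_rot: [0.0, 0.997, 0.071, 0.0]
ft_force: [-0.1, 1.0, -2.0]
grip_width: 23.8
grasp_force: 30.0
```

```bash
python3 - <<'E'
from go import *
delta([634,-81.5,10.6],-81.8);print(status.read_state()['ft_force'])
E
```

```text
tcp [635.3 -82.7  18.2] yang -81.8 shift share [-0.0043 -0.0056  0.0303] j6 1.22
wz share -0.0004 deg -0.0
[-0.07145909  0.96635925 -2.03970187]
```

Request:
step_arm([
  {"x":0,"y":0,"z":0.016,"wx":0,"wy":0,"wz":0,"gripper":0},
  {"x":0,"y":0,"z":0.006,"wx":0,"wy":0,"wz":0,"gripper":0},
  {"x":0,"y":0,"z":0,"wx":0,"wy":0,"wz":0,"gripper":0},
])

```text
time_s: 17.15
tcp_pos: [634.9, -82.7, 12.1]
ee_rot: [-0.0, 0.997, 0.071, -0.0]
ft_force: [0.2, 0.8, -2.1]
grip_width: 23.7
grasp_force: 30.0
```

Request:
step_arm([
  {"x":0,"y":0,"z":0.006,"wx":0,"wy":0,"wz":0,"gripper":0},
  {"x":0,"y":0,"z":0,"wx":0,"wy":0,"wz":0,"gripper":0},
])

```text
time_s: 17.35
tcp_pos: [635.1, -82.7, 10.8]
ee_rot: [-0.0, 0.997, 0.071, -0.0]
ft_force: [0.6, -0.2, -2.3]
grip_width: 23.6
grasp_force: 30.0
```

Request:
step_arm([
  {"x":0,"y":0,"z":0.004,"wx":0,"wy":0,"wz":0,"gripper":0},
  {"x":0,"y":0,"z":0,"wx":0,"wy":0,"wz":0,"gripper":0},
])

```text
time_s: 17.55
tcp_pos: [635.6, -82.7, 10.6]
ee_rot: [0.0, 0.997, 0.071, 0.0]
ft_force: [-0.9, 0.7, 2.3]
grip_width: 23.6
grasp_force: 30.0
```

Request:
step_arm([
  {"x":0,"y":0,"z":0.003,"wx":0,"wy":0,"wz":0,"gripper":0},
  {"x":0,"y":0,"z":0,"wx":0,"wy":0,"wz":0,"gripper":0},
])

```text
time_s: 17.75
tcp_pos: [636.2, -82.7, 10.6]
ee_rot: [0.0, 0.997, 0.071, 0.001]
ft_force: [-1.2, 1.6, 4.8]
grip_width: 24.0
grasp_force: 30.0
```

Request:
step_arm([
  {"x":0,"y":0,"z":0,"wx":0,"wy":0,"wz":0,"gripper":0.5},
  {"x":0,"y":0,"z":0,"wx":0,"wy":0,"wz":0,"gripper":0.5},
  {"x":0,"y":0,"z":0,"wx":0,"wy":0,"wz":0,"gripper":0.5},
  {"x":0,"y":0,"z":0,"wx":0,"wy":0,"wz":0,"gripper":0.5},
  {"x":0,"y":0,"z":-0.04,"wx":0,"wy":0,"wz":0,"gripper":0.5},
])

```text
time_s: 18.25
tcp_pos: [633.6, -82.5, 17.7]
ee_rot: [-0.0, 0.997, 0.071, -0.002]
ft_force: [0.2, -0.5, 0.2]
grip_width: 46.5
grasp_force: 0.0
```

Request:
step_arm([
  {"x":0,"y":0,"z":-0.12,"wx":0,"wy":0,"wz":0,"gripper":0.5},
  {"x":0,"y":0,"z":-0.18,"wx":0,"wy":0,"wz":0,"gripper":0.5},
  {"x":0,"y":0,"z":-0.18,"wx":0,"wy":0,"wz":0,"gripper":0.3},
  {"x":0,"y":0,"z":0,"wx":0,"wy":0,"wz":0,"gripper":0},
  {"x":0,"y":0,"z":0,"wx":0,"wy":0,"wz":0,"gripper":0},
])

```text
time_s: 18.75
tcp_pos: [636.7, -83.1, 142.1]
ee_rot: [0.001, 0.997, 0.071, 0.002]
ft_force: [-0.4, -0.6, -0.6]
grip_width: 27.1
grasp_force: 0.0
```

```bash
python3 - <<'E'
from go import *
from scipy.spatial.transform import Rotation as R
b=np.array([466.5,-59]);d=np.array([np.cos(np.radians(8.25)),np.sin(np.radians(8.25))])
print('in front of bar',b-60*d)
delta([*(b-60*d),140],8.2)
E
```

```text
in front of bar [407.12091679 -67.60955732]
tcp [636.7 -83.1 142.1] yang -81.8 shift share [-0.9002 -0.1917  0.0042] j6 1.22
wz share -1.0004 deg -90.0
```

Request:
step_arm([
  {"x":-0.17,"y":-0.038,"z":0,"wx":0,"wy":0,"wz":0,"gripper":0},
  {"x":-0.17,"y":-0.038,"z":0,"wx":0,"wy":0,"wz":0,"gripper":0},
  {"x":-0.17,"y":-0.038,"z":0,"wx":0,"wy":0,"wz":0,"gripper":0},
  {"x":-0.17,"y":-0.038,"z":0,"wx":0,"wy":0,"wz":0,"gripper":0},
  {"x":-0.17,"y":-0.038,"z":0,"wx":0,"wy":0,"wz":0,"gripper":0},
])

```text
time_s: 19.25
tcp_pos: [415.1, -65.3, 137.0]
ee_rot: [-0.001, 0.997, 0.071, -0.002]
ft_force: [-0.5, 0.6, 1.2]
grip_width: 0.3
grasp_force: 0.0
```

Request:
step_arm([
  {"x":0,"y":0,"z":0,"wx":0,"wy":0,"wz":0,"gripper":0},
  {"x":0,"y":0,"z":0,"wx":0,"wy":0,"wz":0,"gripper":0},
])

```text
time_s: 19.45
tcp_pos: [416.9, -65.7, 138.2]
ee_rot: [-0.0, 0.997, 0.071, -0.0]
ft_force: [0.6, 0.2, 1.3]
grip_width: 0.4
grasp_force: 0.0
```

```bash
python3 - <<'E'
from go import *
from h import *
from cell import cams
b=np.array([466.5,-59]);d=np.array([np.cos(np.radians(8.25)),np.sin(np.radians(8.25))]);n=np.array([-d[1],d[0]])
delta([*(b-45*d),38])
c=cams.read_camera('top');f=c['frame'];cv2.imwrite('pics/t6.png',f)
m=np.zeros(f.shape[:2],'uint8');m[145:225,275:315]=(f[145:225,275:315].astype(int).sum(2)<200)
k,l,st,ce=cv2.connectedComponentsWithStats(m)
for i in range(1,k):
    if st[i,4]>20:
        w=ray(c,ce[i],55)[:2]-b;print(st[i],'handle-frame x,y',w@d,w@n)
E
```

```text
tcp [416.9 -65.7 138.2] yang -81.9 shift share [0.0204 0.0021 0.4008] j6 1.15
[283 155  19  10 151] handle-frame x,y 222.16285440035358 -49.4279501030762
[292 172   9  31 175] handle-frame x,y 130.66120131313016 -50.002902408752234
[302 210  13   3  22] handle-frame x,y 48.15572563211858 -79.57773814452007
```

Request:
step_arm([
  {"x":0,"y":0,"z":0.16,"wx":0,"wy":0,"wz":0,"gripper":0},
  {"x":0,"y":0,"z":0.16,"wx":0,"wy":0,"wz":0,"gripper":0},
  {"x":0,"y":0,"z":0.08,"wx":0,"wy":0,"wz":0,"gripper":0},
  {"x":0,"y":0,"z":0,"wx":0,"wy":0,"wz":0,"gripper":0},
  {"x":0.05,"y":0,"z":0,"wx":0,"wy":0,"wz":0,"gripper":0},
])

```text
time_s: 20.0
tcp_pos: [430.1, -64.1, 38.8]
ee_rot: [-0.0, 0.997, 0.071, -0.001]
ft_force: [-0.4, -0.4, 0.9]
grip_width: -0.2
grasp_force: 0.0
```

Request:
step_arm([
  {"x":0.04,"y":0,"z":0,"wx":0,"wy":0,"wz":0,"gripper":0},
  {"x":0.03,"y":0,"z":0,"wx":0,"wy":0,"wz":0,"gripper":0},
  {"x":0.03,"y":0,"z":0,"wx":0,"wy":0,"wz":0,"gripper":0},
  {"x":0.04,"y":0,"z":0,"wx":0,"wy":0,"wz":0,"gripper":0},
  {"x":0.05,"y":0,"z":0,"wx":0,"wy":0,"wz":0,"gripper":0},
])

```text
time_s: 20.5
tcp_pos: [478.0, -57.4, 39.5]
ee_rot: [0.0, 0.997, 0.071, -0.0]
ft_force: [-2.1, -0.9, 2.1]
grip_width: 0.7
grasp_force: 1.1
```

Request:
step_arm([
  {"x":0.05,"y":0,"z":0,"wx":0,"wy":0,"wz":0,"gripper":0},
  {"x":0.06,"y":0,"z":0,"wx":0,"wy":0,"wz":0,"gripper":0},
  {"x":0.06,"y":0,"z":0,"wx":0,"wy":0,"wz":0,"gripper":0},
  {"x":0.06,"y":0,"z":0,"wx":0,"wy":0,"wz":0,"gripper":0},
  {"x":0.06,"y":0,"z":0,"wx":0,"wy":0,"wz":0,"gripper":0},
])

```text
time_s: 21.0
tcp_pos: [550.0, -46.8, 39.2]
ee_rot: [-0.0, 0.997, 0.071, -0.0]
ft_force: [-2.5, 0.1, 1.6]
grip_width: 0.6
grasp_force: 1.2
```

Request:
step_arm([
  {"x":0.06,"y":0,"z":0,"wx":0,"wy":0,"wz":0,"gripper":0},
  {"x":0.06,"y":0,"z":0,"wx":0,"wy":0,"wz":0,"gripper":0},
  {"x":0.06,"y":0,"z":0,"wx":0,"wy":0,"wz":0,"gripper":0},
  {"x":0.06,"y":0,"z":0,"wx":0,"wy":0,"wz":0,"gripper":0},
  {"x":0.05,"y":0,"z":0,"wx":0,"wy":0,"wz":0,"gripper":0},
])

```text
time_s: 21.5
tcp_pos: [621.7, -36.3, 39.0]
ee_rot: [-0.0, 0.997, 0.071, -0.0]
ft_force: [-2.8, 0.7, 3.0]
grip_width: 0.6
grasp_force: 1.2
```

Request:
step_arm([
  {"x":0.03,"y":0,"z":0,"wx":0,"wy":0,"wz":0,"gripper":0},
  {"x":0.02,"y":0,"z":0,"wx":0,"wy":0,"wz":0,"gripper":0},
  {"x":0,"y":0,"z":0,"wx":0,"wy":0,"wz":0,"gripper":0},
])

```text
time_s: 21.8
tcp_pos: [633.9, -34.9, 39.2]
ee_rot: [0.0, 0.997, 0.071, 0.0]
ft_force: [0.2, -0.6, 0.4]
grip_width: 0.3
grasp_force: 0.0
```

Request:
step_arm([
  {"x":0.024,"y":0,"z":0,"wx":0,"wy":0,"wz":0,"gripper":0},
  {"x":0.024,"y":0,"z":0,"wx":0,"wy":0,"wz":0,"gripper":0},
  {"x":0.02,"y":0,"z":0,"wx":0,"wy":0,"wz":0,"gripper":0},
  {"x":0,"y":0,"z":0,"wx":0,"wy":0,"wz":0,"gripper":0},
])

```text
time_s: 22.2
tcp_pos: [651.1, -32.6, 39.4]
ee_rot: [0.0, 0.997, 0.071, 0.0]
ft_force: [-0.1, 0.4, -0.0]
grip_width: 0.5
grasp_force: 0.0
```

Request:
step_arm([
  {"x":0.016,"y":0,"z":0,"wx":0,"wy":0,"wz":0,"gripper":0},
  {"x":0.012,"y":0,"z":0,"wx":0,"wy":0,"wz":0,"gripper":0},
  {"x":0,"y":0,"z":0,"wx":0,"wy":0,"wz":0,"gripper":0},
])

```text
time_s: 22.5
tcp_pos: [657.7, -31.6, 39.4]
ee_rot: [0.0, 0.997, 0.071, 0.0]
ft_force: [0.1, -0.5, 0.1]
grip_width: 0.4
grasp_force: 0.0
```

Request:
step_arm([
  {"x":0.012,"y":0,"z":0,"wx":0,"wy":0,"wz":0,"gripper":0},
  {"x":0.01,"y":0,"z":0,"wx":0,"wy":0,"wz":0,"gripper":0},
])

```text
time_s: 22.7
tcp_pos: [659.8, -31.2, 39.2]
ee_rot: [0.0, 0.997, 0.071, -0.003]
ft_force: [-23.5, -2.5, 16.5]
grip_width: 0.6
grasp_force: 12.3
```

Request:
step_arm([
  {"x":0.01,"y":0,"z":0,"wx":0,"wy":0,"wz":0,"gripper":0},
  {"x":0,"y":0,"z":0,"wx":0,"wy":0,"wz":0,"gripper":0},
])

```text
time_s: 22.9
tcp_pos: [659.7, -31.2, 39.3]
ee_rot: [0.0, 0.997, 0.071, -0.006]
ft_force: [-29.4, -3.9, 21.0]
grip_width: 0.6
grasp_force: 14.9
```

Hard stop where the shut position is expected (~661). Back off, rise, and check.

Request:
step_arm([
  {"x":-0.06,"y":0,"z":0,"wx":0,"wy":0,"wz":0,"gripper":0},
  {"x":-0.1,"y":0,"z":0,"wx":0,"wy":0,"wz":0,"gripper":0},
  {"x":-0.2,"y":0,"z":0,"wx":0,"wy":0,"wz":0,"gripper":0},
  {"x":-0.14,"y":0,"z":-0.14,"wx":0,"wy":0,"wz":0,"gripper":0},
  {"x":-0.14,"y":0,"z":-0.14,"wx":0,"wy":0,"wz":0,"gripper":0},
])

```text
time_s: 23.4
tcp_pos: [503.9, -53.0, 108.4]
ee_rot: [-0.0, 0.997, 0.071, -0.002]
ft_force: [0.0, -0.7, 2.1]
grip_width: 0.7
grasp_force: 0.0
```

Request:
step_arm([
  {"x":-0.14,"y":0,"z":-0.14,"wx":0,"wy":0,"wz":0,"gripper":0},
  {"x":0,"y":0,"z":0,"wx":0,"wy":0,"wz":0,"gripper":0},
  {"x":0,"y":0,"z":0,"wx":0,"wy":0,"wz":0,"gripper":0},
  {"x":0,"y":0,"z":0,"wx":0,"wy":0,"wz":0,"gripper":0},
  {"x":0,"y":0,"z":0,"wx":0,"wy":0,"wz":0,"gripper":0},
])

```text
time_s: 23.9
tcp_pos: [471.5, -57.8, 142.4]
ee_rot: [-0.0, 0.997, 0.071, -0.001]
ft_force: [-0.1, -0.3, -0.8]
grip_width: 0.5
grasp_force: 0.0
```

```bash
python3 - <<'E'
from go import *
from h import *
from cell import cams
c=cams.read_camera('top');f=c['frame'].astype(int)
o=dict(np.load('top0.npz'))['frame'].astype(int)
# bar: low-saturation bright strip; row of least saturation in columns near bar middle, now vs start
for nm,im in(('start',o),('open',cv2.imread('pics/t5.png').astype(int)),('now',f)):
    sat=im.max(2)-im.min(2);r=[]
    for col in(272,278,284):
        k=sat[145:240,col];i=int(np.argmin(k))+145;r.append((col,i,ray(c,(col,i),83)[:2].round(0).tolist()))
    print(nm,r)
E
```

```text
start [(272, 168, [659.0, -13.0]), (278, 168, [659.0, -32.0]), (284, 166, [666.0, -51.0])]
open [(272, 209, [528.0, -15.0]), (278, 230, [462.0, -35.0]), (284, 228, [468.0, -54.0])]
now [(272, 165, [669.0, -12.0]), (278, 164, [672.0, -31.0]), (284, 162, [679.0, -50.0])]
```

The bar moved about 210 mm from open to now, which means the drawer is shut. The arm is clear, so I'm handing in.

```bash
python3 -c "
from cell import ticket
print(ticket.hand_in())"
```

```text
the job is handed in; nothing more can be done
None
```

I laid the brayer flat in the empty compartment, pushed the drawer shut against its stop and handed the job in; the hand-in call returned no verdict, so I don't know how it was judged.

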